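Bypass the lamp housing's interlock and hold its sprung cover open

ROBOT

A 7-joint arm with a two-finger parallel gripper is mounted at the origin on a cart in front of the work surface, level with it; the furniture and walls round the work are solid. World frame = base frame: x ahead of the robot, y to its left, z up, the work surface at z = 0. Lengths are in m, angles in rad, forces in N, time in s.
With the tool pointing down it reaches from about 0.4 to 0.85 m from the base axis. Payload 6.9 kg.
Tool frame: the origin (TCP) lies on the front face of the gripper's body, between the roots of the fingers; the fingertips stand 73 mm ahead of it and the grasp point (between the pads) lies 54 mm ahead of it; z points along the fingers, y is the line along which they close (so a half turn about z gives the same grasp; the last joint's range is limited). The gripper opens to 85 mm and grips with 20 to 120 N. Pads are 22 mm wide; open, the fingers measure 114 mm over their backs; the gripper's body (76 mm by 85 mm) begins 54 mm behind the grasp point. The pads swing forward as they close: fully open they stand 13 mm farther back than shut.
Start: joints at [-1.022, 0.507, -0.238, 1.5, 0.126, 1.149, -0.155], TCP at [0.268, 0.565, 0.304] pointing down, gripper open.
Joint ranges: [-3.08, 3.08], [-0.24, 2.05], [-1.43, 1.35], [0, 2.5], [-1.52, 4.66], [0.17, 1.96], [-2.89, 2.89]. Speed limits (rad/s): [2.39, 2.39, 3.14, 3.14, 3.14, 3.14, 3.14].

INTERFACE

Orientations are given as [roll, pitch, yaw] about the fixed x, y, z axes, in that order (R = Rz(yaw) Ry(pitch) Rx(roll)).
In Python, from bench import read_state, snapshot, finish_job gives the robot as it stands. The module is installed in compiled form; this text tells all that it offers.
- The arm moves only by the tool drive_tool, never from a script. Its argument "plan" is a list that holds one entry, the list of rows, each a list of 6 numbers: the shift along the tool's x, y, z scaled (see below), then the turn, a rotation vector about the tool's x, y, z scaled (see below). In form: [[[tx, ty, tz, rx, ry, rz], ...]]. A call has 1 to 5 rows; each row shifts and turns the commanded pose from where the row before left it, along the tool's axes as they then stand; what a row does not reach is not made up. The controller multiplies each number of a shift by 6 cm and each number of a turn by 0.12 rad. A row lasts 1/8 s, in which the tool goes at most 62.5 mm and 10.7 degrees, less where a joint would pass 70% of its speed; a pose out of reach is approached as far as the arm can. A call with a number of a shift or a turn outside -1 to 1 is refused whole. A call with a gripper value outside its range is refused whole. "hand" is the opening, from -1 (shut) to 1 (fully open), set as the call begins (left out, the last holds). The fingers move at their own pace and stop on an object; the grip force is fixed at half the most. Time passes only in rows, so rows that do not move let the fingers close. It gives the time, the measured TCP pose, the force, the opening and the grip force at its end, in the units of the state.
- read_state(): the state, without advancing time (a new reading comes with each control period).
- snapshot(name): name is "scene" or "top"; returns a dict with "image" (420x560x3 uint8, red, green, blue), "depth" (420x560 float32, m along the optical axis (not along the pixel's ray), 0 where there is no reading), "fx", "fy", "cx", "cy" (pixels), "dist_coeffs" ([k1, k2, p1, p2, k3] as OpenCV has them; the pictures are not rectified), "position" and "orientation" of the camera in the world. Camera axes: x right, y up, looking along -z (the intrinsics and any distortion apply to the point x, -y, -z); pixel columns grow to the right and rows downward; lengths in m; the calibration is good to about 2 mm. A picture is of the moment at which its call begins.
- finish_job(): hands the job in; it is judged then, once.
The state is a dict: "clock": time; "qpos": joint angles; "dq": joint speeds; "tau": joint torques, N m; "position": TCP position; "tool_rot": TCP orientation; "force": force on the tool from outside, world axes, zero at the start; "wrist_torque": the same for the moment, N m; "width": opening from 0.0 (shut) to 1.0 (fully open); "gripper_force": force on a finger pad.
Only numpy, scipy, OpenCV 4.12 (cv2) and the standard library are available. Lean on these libraries where they do the work, as an engineer would, in place of code of your own. Each camera call takes 0.05 s, during which the arm holds its last target. There are 200 camera calls.

TASK

A colleague has to adjust the lamp inside the white light-source housing with the power on. Take the orange interlock bypass plug out of its black parking block, push it fully home in the rectangular socket on the housing's deck and let go of it; only then (opening the cover without the plug trips the lamp) raise the dark sprung cover by its bar handle to 45 degrees, and finish while still holding it there with the gripper, because it springs shut when let go. Leave the screwdriver, the objective can and the slide box where they are.

Things in the scene. Friction and masses are not known exactly. Their poses are not given: they have to be found in the camera images.
- lamphouse: White sheet-metal light-source housing, fixed, 160 mm deep (x), 220 wide (y); origin under its centre on the table, z up; its front (switch, knob, grille) faces its -x, roughly to the robot. Right part (y -110 to -35): flat connector deck, 75 mm high, with the socket. Left part (y -35 to 110): lamp compartment under the dark cover, top 84 mm high when shut.
- socket (a point): Centre of the mouth of the rectangular socket, on top of its 3 mm thick black bezel (44 x 50 mm), 78 mm above the table; axes as the housing's. The hole is 16 mm along x, 22 mm along y and 31 mm deep, straight down. The plug fits either way round (yaw or yaw + half a turn).
- bypass_plug: Loose orange plug, 45 g, upright in the parking block. Origin: middle of the underside of its flange (30 x 34 x 6 mm). Below it a black blade 14 mm along x, 20 along y, 18 long, stepped tip; above the flange a flat grip fin 14 mm thick along x, 28 wide along y, 6 to 40 mm above the origin: pinch it across x. Home: flange flat on the bezel, origin at the socket point.
- parking_block: Fixed black block, 46 x 52 mm, 30 mm high, on a 62 x 68 mm steel foot plate, with a loose rectangular hole in which the plug is parked; origin under its centre, its axes parallel to the plug's at the start. The plug's flange lies on its top; the plug lifts straight out.
- cover (a joint): Angle of the dark cover, rad: 0 shut, grows as the front edge rises, 0.785 = 45 degrees; stop at 1.75. A spring and the cover's weight close it from any angle: about 2.5 N upward at the bar starts it, 4 to 5 N upward hold it at 45 degrees.
- cover_bar (a point): Middle of the cover's bar handle: round aluminium bar 12 mm thick, 82 mm long, along the housing's y, 34 mm in front of the cover's edge, 77 mm above the table when shut; room for a finger before, behind and below it; it may roll in the fingers. 189 mm from the hinge line.
- cover_hinge (a point): Point on the cover's hinge line (along the housing's y) at the back of the housing, 75 mm above the table, straight behind the bar; axes as the housing's. As the cover opens the bar goes round this line in a circle of 189 mm, from the front (-x) upward and back.
- driver: Small red screwdriver lying on the table, 12 x 143 x 12 mm, along its y; origin under its centre. Bystander: leave alone.
- objective_can: Round white can with a black lid, 41 mm across, 66 mm high, upright; origin under its centre. Bystander: leave alone.
- slide_box: Red flat box 35 x 84 x 28 mm; origin under its centre. Bystander: leave alone.
Mind the look-alikes: they are no part of the job. What is shaped like the bypass_plug but blue is not meant.

How it is judged:
On the way, in this order (a step that is already met when the one before it is completed fails the run):
1. the plug is fully home in the socket, released, the cover still shut (horizontal distance between bypass_plug and socket below 0.004 m and z of bypass_plug in the frame of socket below 0.0025 m and angle between the z axis of bypass_plug and the z axis of lamphouse, either way round below 0.08 rad and contact force between the fingers and bypass_plug below 0.1 N and value of joint cover below 0.08 rad), for 0.2 s.
2. the gripper holds the cover open at 45 degrees (value of joint cover between 0.698 and 0.873 rad and contact force between the fingers and cover above 1 N), for 0.5 s.
At the end, for the whole second after the job is handed in: The cover stands at 45 degrees, give or take 5, at rest, carried by the gripper's fingers alone (more than 1 N on it, no loose thing propping it); the plug is home in the socket (flange within 2.5 mm of the bezel, within 4 mm sideways, upright) and not touched by the fingers (all of step 2 and velocity of joint cover between -0.06 and 0.06 rad/s and contact force between each of cover, the fingers and bypass_plug below 0.1 N and contact force between cover and driver below 0.1 N and contact force between cover and objective_can below 0.1 N and contact force between cover and slide_box below 0.1 N and horizontal distance between bypass_plug and socket below 0.004 m and z of bypass_plug in the frame of socket below 0.0025 m and angle between the z axis of bypass_plug and the z axis of lamphouse, either way round below 0.08 rad); the arm keeps its last pose, push and grip.
It fails at once if the cover is raised by more than 7 degrees while the bypass plug is not in its socket (value of joint cover above 0.12 rad and (horizontal distance between bypass_plug and socket above 0.005 m or z of bypass_plug in the frame of socket above 0.005 m)).
It fails at once if the screwdriver is shifted by more than 20 mm (distance of driver from where it was at the start of the episode above 0.02 m).
It fails at once if the objective can is shifted by more than 20 mm or tipped (distance of objective_can from where it was at the start of the episode above 0.02 m or angle between objective_can's own z axis and vertical above 0.35 rad).
It fails at once if the slide box is shifted by more than 20 mm (distance of slide_box from where it was at the start of the episode above 0.02 m).
It also fails if it takes over 51 s, if anything falls off the work surface, if the arm or the gripper's body presses on something with over 40 N, if the wrist force passes 120 N, or if a joint passes its speed limit or range.

## Working session

There is one attempt and no reset: what is moved stays moved. The work goes in short steps, Python scripts to look and compute and a tool call to move; the robot and the scene stay as the last step left them, time stands still between calls to the robot, and variables do not carry over. Pictures are saved under pics/ and viewed, at most 10 in all, crops included, and the job is handed in when it is done.

Besides the shell and the picture viewer there is one more tool, called after "Request:" by a JSON object that holds its "name" and its "arguments". drive_tool: Moves the arm, as the interface text tells. Shifts and turns lie within -1 to 1; 1 stands for 6 cm of shift or 0.12 rad of turn. Its arguments: {"type":"object","properties":{"plan":{"type":"array","items":{"type":"array","items":{"type":"array","items":{"type":"number","minimum":-1,"maximum":1}}}},"hand":{"type":"number"}},"required":["plan"]}

```bash
mkdir -p pics; cat > h.py <<'E'
import numpy as np, cv2, pickle
from scipy.spatial.transform import Rotation as R
from bench import read_state, snapshot, finish_job
def rot(o):
    o=np.array(o)
    if o.shape==(3,3): return o
    return R.from_euler('xyz',o).as_matrix() if o.size==3 else R.from_quat(o).as_matrix()
def K(s): return np.array([[s['fx'],0,s['cx']],[0,s['fy'],s['cy']],[0,0,1.]])
def rays(s,uv):
    n=cv2.undistortPoints(np.array(uv,float).reshape(-1,1,2),K(s),np.array(s['dist_coeffs'])).reshape(-1,2)
    return np.c_[n[:,0],-n[:,1],-np.ones(len(n))]@rot(s['orientation']).T
def plane(s,uv,z):
    d=rays(s,uv);p=np.array(s['position']);return p+d*((z-p[2])/d[:,2])[:,None]
def cloud(s):
    h,w=s['depth'].shape;v,u=np.mgrid[:h,:w]
    d=rays(s,np.c_[u.ravel(),v.ravel()])
    return (np.array(s['position'])+d*s['depth'].reshape(-1,1)).reshape(h,w,3)
def save(n,s): cv2.imwrite('pics/'+n+'.png',s['image'][:,:,::-1])
E
python3 - <<'E'
from h import *
st=read_state();print(st)
for n in('scene','top'):
    s=snapshot(n);save(n+'0',s);pickle.dump(s,open(n+'0.pkl','wb'))
    print({k:v for k,v in s.items() if k not in('image','depth')})
E
```

```text
{'clock': 0.0, 'qpos': array([-1.0224892 ,  0.50829516, -0.23750923,  1.50114801,  0.12567064,
        1.1488736 , -0.15480709]), 'dq': array([-1.11114850e-03,  3.10114868e-04,  6.05669322e-04, -1.17587546e-03,
        8.51607800e-05, -2.50553287e-03, -1.60960760e-03]), 'tau': array([ 5.94726698e-04, -6.20588350e+01, -2.18700908e+00, -2.49662679e+01,
        1.25849596e-02,  1.18578845e-02,  4.06503119e-06]), 'position': array([0.26770486, 0.56434821, 0.30305027]), 'tool_rot': array([-3.13985305e+00,  1.67799337e-05,  2.69877184e+00]), 'force': array([-0.61119231,  0.44954697,  0.47115847]), 'wrist_torque': array([0.02880405, 0.00507668, 0.04866422]), 'gripper_force': 0.0, 'width': 1.0003719331989933}
{'fx': 459.8234355161513, 'fy': 459.8234355161513, 'cx': 275.780039266872, 'cy': 214.08386188856218, 'dist_coeffs': array([0.04647097, 0.        , 0.        , 0.        , 0.        ]), 'position': array([-0.08144433, -0.58211871,  0.72555546]), 'orientation': array([ 1.02194451, -0.02462434, -0.56860653])}
{'fx': 380.8392620732121, 'fy': 380.8392620732121, 'cx': 282.03070217897147, 'cy': 209.65176014244108, 'dist_coeffs': array([0.0287487, 0.       , 0.       , 0.       , 0.       ]), 'position': array([0.42208118, 0.28533155, 1.08178136]), 'orientation': array([ 0.10763425, -0.00510722, -1.5937515 ])}
```

View pics/scene0.png

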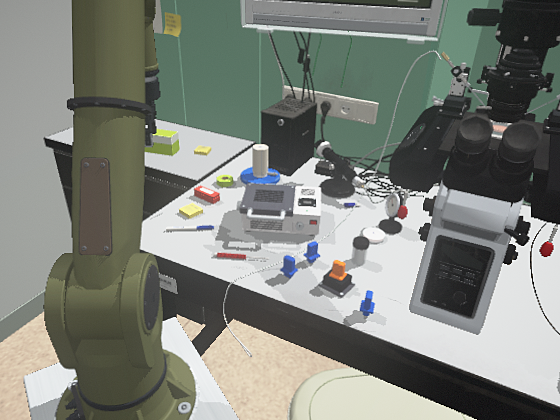

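View pics/top0.png

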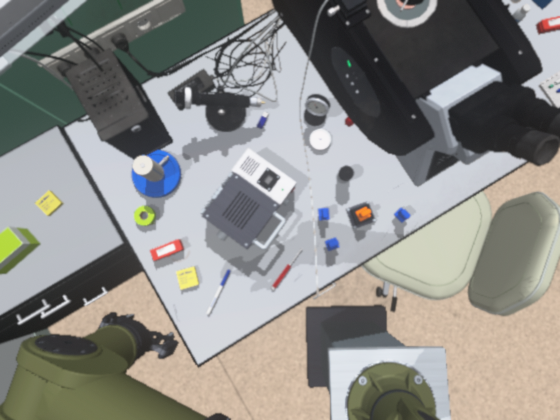

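The scene view shows the housing near (280,210), the orange plug in its block at (338,275), blue decoys, and the can at (361,248). In the top view the housing is at (248,200), the plug at (362,214), and the can at (345,173). I'll enlarge next and segment.

```bash
python3 - <<'E'
from h import *
for n,(a,b,c,d) in dict(top=(140,280,190,390),scene=(170,310,210,390)).items():
    s=pickle.load(open(n+'0.pkl','rb'));im=s['image'][a:b,c:d,::-1]
    cv2.imwrite(f'pics/{n}crop.png',cv2.resize(im,None,fx=4,fy=4,interpolation=cv2.INTER_CUBIC))
    hsv=cv2.cvtColor(s['image'],cv2.COLOR_RGB2HSV);P=cloud(s)
    m=((hsv[...,0]>4)&(hsv[...,0]<16)&(hsv[...,1]>170)&(hsv[...,2]>120)).astype(np.uint8)
    m[:a]=0;m[b:]=0;m[:,:c]=0;m[:,d:]=0
    q=P[m>0];print(n,len(q),'z',np.percentile(q[:,2],[2,50,98]))
    for lo,hi in((.025,.045),(.055,.09)):
        k=q[(q[:,2]>lo)&(q[:,2]<hi)]
        if len(k)>4: print(lo,len(k),k.mean(0),k[:,:2].min(0),k[:,:2].max(0),cv2.minAreaRect((k[:,:2]*1000).astype(np.float32)))
    H=P[...,2]; k=(H>.07)&(H<.095)
    k[:a]=0;k[b:]=0;k[:,:c]=0;k[:,d:]=0
    nn,l,stt,cc=cv2.connectedComponentsWithStats(k.astype(np.uint8))
    for i in range(1,nn):
        if stt[i,4]>60:
            q=P[l==i];print('hi comp',stt[i],cv2.minAreaRect((q[:,:2]*1000).astype(np.float32)),q[:,2].mean())
    print('table z',np.median(H[200:260,330:350]))
E
```

```text
top 109 z [0.03268008 0.03855066 0.07177183]
0.025 59 [0.52160714 0.05619943 0.03577917] [0.50402816 0.03511414] [0.53762886 0.07341661] ((520.54150390625, 54.69425964355469), (28.220592498779297, 33.69759750366211), 21.73731231689453)
0.055 48 [0.51847359 0.05636577 0.06901301] [0.50956428 0.04286761] [0.52819372 0.06860618] ((519.19970703125, 55.20101547241211), (14.27617073059082, 25.34832000732422), 25.169452667236328)
hi comp [ 200  148   97  102 5196] ((553.2739868164062, 353.0347595214844), (202.42112731933594, 222.79344177246094), 53.258548736572266) 0.0804828252186329
table z -0.00010582584249252402
scene 29 z [0.03102861 0.03857047 0.07259958]
0.025 17 [0.52593395 0.04258894 0.03588757] [0.51107899 0.03457279] [0.54353481 0.05050885] ((527.4005737304688, 44.405487060546875), (34.40765380859375, 6.418622970581055), 24.917503356933594)
0.055 12 [0.51697321 0.05277964 0.07060779] [0.5091566  0.04286673] [0.52582829 0.06129451] ((519.3693237304688, 52.664337158203125), (12.145350456237793, 23.325254440307617), 27.02421760559082)
hi comp [330 170  34  15 209] ((823.7097778320312, 386.1601257324219), (31.006900787353516, 119.11100006103516), 13.904818534851074) 0.08126900223873859
hi comp [ 240  183   80   39 2465] ((552.5001220703125, 354.7696228027344), (207.62069702148438, 220.08265686035156), 53.581642150878906) 0.08037663153500108
table z 0.0002054959001795975
```

View pics/topcrop.png

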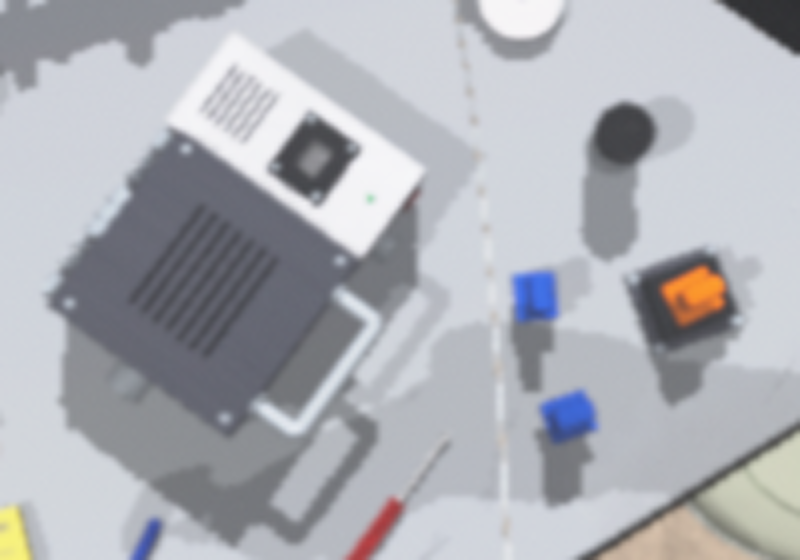

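View pics/scenecrop.png

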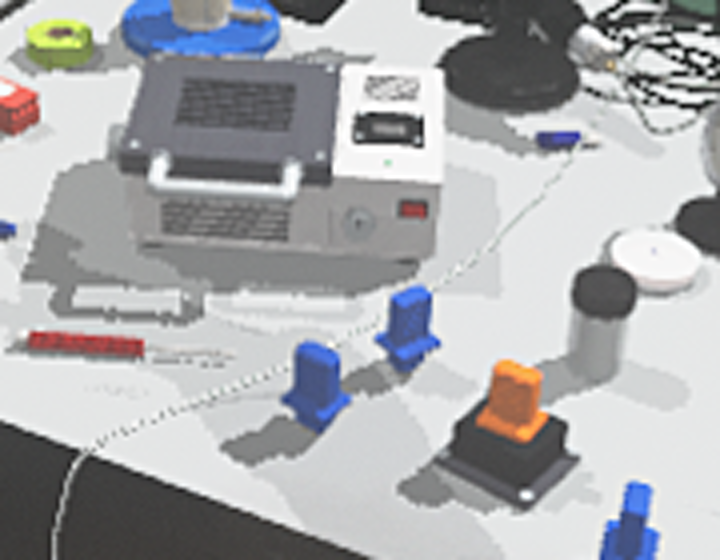

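Both crops agree: housing yaw is about 53°, plug yaw about 25°, the socket bezel is at crop (315,158), and the bar runs from (380,320) to (297,430). Next I'll refine the socket and bar.

```bash
cat >> h.py <<'E'
def poly(s,uv_mask,z):
    c=max(cv2.findContours(uv_mask.astype(np.uint8),cv2.RETR_EXTERNAL,cv2.CHAIN_APPROX_NONE)[0],key=cv2.contourArea)
    return plane(s,c.reshape(-1,2),z)
E
python3 - <<'E'
from h import *
for n in('top','scene'):
    s=pickle.load(open(n+'0.pkl','rb'));P=cloud(s);g=cv2.cvtColor(s['image'],cv2.COLOR_RGB2GRAY);H=P[...,2]
    yaw=np.radians(53.4);ax=np.array([np.cos(yaw),np.sin(yaw)]);ay=np.array([-ax[1],ax[0]])
    Q=plane(s,np.c_[np.mgrid[:420,:560][1].ravel(),np.mgrid[:420,:560][0].ravel()],.078)[:,:2].reshape(420,560,2)
    C=np.array([.553,.354]);hx=(Q-C)@ax;hy=(Q-C)@ay
    near=(abs(hx)<.14)&(abs(hy)<.15)
    deck=near&(H>.065)&(H<.0795)&(g>140)
    # dark cover: bluish grey high
    print(n,'hx,hy range deck',np.percentile(hx[deck],[1,99]),np.percentile(hy[deck],[1,99]))
    dk=near&(hy<-.045)&(hy>-.1)&(abs(hx)<.06)&(g<110)
    nn,l,st,cc=cv2.connectedComponentsWithStats(dk.astype(np.uint8))
    for i in range(1,nn):
        if st[i,4]>15:
            q=Q[l==i];print('dark',st[i,4],q.mean(0),cv2.minAreaRect((poly(s,l==i,.078)[:,:2]*1000).astype(np.float32)),'medz',np.median(H[l==i]),'hxy',hx[l==i].mean(),hy[l==i].mean())
    hp=near&(hy<-.045)&(hy>-.1)&(abs(hx)<.06)&(H<.068)&(H>.02)
    print('hole pts',hp.sum(),P[hp].mean(0) if hp.any() else '', H[hp])
    # bar: 3D points
    px=(P[...,:2]-C)@ax;py=(P[...,:2]-C)@ay
    b=(H>.074)&(H<.09)&(px<-.075)&(px>-.16)&(abs(py)<.14)
    for lo in np.arange(-.135,-.075,.006):
        k=b&(px>=lo)&(px<lo+.006)
        if k.any(): print(round(lo,3),k.sum(),py[k].min().round(3),py[k].max().round(3),H[k].max().round(4))
    for nm,m in(('cover',near&(H>.081)&(H<.09)&(px>-.1)),('deck',deck)):
        print(nm,cv2.minAreaRect((P[m][:,:2]*1000).astype(np.float32)),np.median(H[m]))
E
```

```text
top hx,hy range deck [-0.09934328  0.09902725] [-0.11050922  0.08765127]
dark 197 [0.61321213 0.31357178] ((612.8822021484375, 313.25762939453125), (39.787498474121094, 46.34029769897461), 52.471656799316406) medz 0.07753520841454331 hxy 0.0034434857187271395 -0.07244366441177481
hole pts 40 [0.61861239 0.31314524 0.04989323] [0.06657698 0.06040426 0.04707791 0.06328231 0.05994647 0.04867361
 0.0453161  0.04399673 0.05438265 0.06333169 0.05259286 0.04852015
 0.04888867 0.04681011 0.04429366 0.05184433 0.05389515 0.04787285
 0.04480092 0.04795842 0.0507854  0.04485324 0.06231135 0.04847216
 0.047438   0.04888661 0.04409453 0.04469639 0.04478575 0.0479986
 0.04972996 0.0475599  0.04968687 0.04541155 0.04900334 0.04945237
 0.04357043 0.04435235 0.04568736 0.04648711]
-0.105 33 -0.005 0.076 0.0832
-0.099 86 -0.012 0.086 0.0862
-0.093 56 -0.012 0.088 0.0848
-0.087 20 -0.013 0.086 0.0868
-0.081 21 -0.012 0.087 0.0842
cover ((551.07666015625, 353.72418212890625), (197.2032470703125, 218.80508422851562), 52.67449188232422) 0.08339218643051538
deck ((556.2323608398438, 351.310546875), (202.97471618652344, 217.64535522460938), 53.840850830078125) 0.07500128885745416
scene hx,hy range deck [-0.09716281  0.0927874 ] [-0.10806343  0.07600778]
dark 97 [0.61483655 0.31387215] ((614.8201293945312, 313.9515075683594), (43.634605407714844, 45.67808151245117), 53.26002502441406) medz 0.07863575744058204 hxy 0.004653154389366998 -0.07356868436128751
hole pts 0  []
-0.105 52 -0.011 0.079 0.0845
-0.099 84 -0.009 0.088 0.0852
-0.093 19 -0.011 0.088 0.0858
-0.087 9 -0.011 0.086 0.0839
-0.081 7 -0.01 0.084 0.0828
cover ((538.6902465820312, 360.781494140625), (193.9533233642578, 189.9810028076172), 53.047420501708984) 0.08364911312318524
deck ((559.801025390625, 349.83319091796875), (202.71678161621094, 208.50637817382812), 55.37354278564453) 0.0752068485876155
```

Request:
{"name": "drive_tool", "arguments": {"plan": [[[-0.744,-0.587,0.17,0,0,0],[-0.744,-0.587,0.17,0,0,0],[-0.744,-0.587,0.17,0,0,0],[-0.744,-0.587,0.17,0,0,0],[-0.744,-0.587,0.17,0,0,0]]], "hand": 0.2}}

```text
clock: 0.72
position: [0.3945, 0.3081, 0.2524]
tool_rot: [-3.141, 0.0, 2.699]
force: [1.6, 1.2, -0.1]
width: 0.598
gripper_force: 0.0
```

Request:
{"name": "drive_tool", "arguments": {"plan": [[[-0.744,-0.587,0.17,0,0,0],[-0.744,-0.587,0.17,0,0,0],[-0.744,-0.587,0.17,0,0,0],[-0.744,-0.587,0.17,0,0,0],[-0.744,-0.587,0.17,0,0,0]]]}}

```text
clock: 1.35
position: [0.5208, 0.0535, 0.2014]
tool_rot: [3.142, -0.0, 2.699]
force: [-0.1, 0.5, 0.4]
width: 0.602
gripper_force: 0.0
```

Request:
{"name": "drive_tool", "arguments": {"plan": [[[0,0,0,0,0,0.96],[0,0,0,0,0,0.96],[0,0,0,0,0,0.96],[0,0,0,0,0,0.96],[0,0,0,0,0,0.96]]]}}

```text
clock: 1.98
position: [0.52, 0.0551, 0.2016]
tool_rot: [-3.141, -0.0, 2.119]
force: [1.0, 0.2, 0.2]
width: 0.601
gripper_force: 0.0
```

Request:
{"name": "drive_tool", "arguments": {"plan": [[[0,0,0,0,0,0.93],[0,0,0,0,0,0],[0,0,0,0,0,0]]]}}

```text
clock: 2.35
position: [0.5201, 0.0552, 0.2017]
tool_rot: [-3.141, -0.0, 2.014]
force: [0.0, -0.1, 0.2]
width: 0.599
gripper_force: 0.0
```

Request:
{"name": "drive_tool", "arguments": {"plan": [[[0,0,0.5,0,0,0],[0,0,0.5,0,0,0],[0,0,0.5,0,0,0],[0,0,0,0,0,0]]]}}

```text
clock: 2.85
position: [0.5191, 0.055, 0.1102]
tool_rot: [-3.138, -0.001, 2.013]
force: [0.2, -0.4, 0.5]
width: 0.602
gripper_force: 0.0
```

Request:
{"name": "drive_tool", "arguments": {"plan": [[[0,0,0,0,0,0],[0,0,0,0,0,0],[0,0,0,0,0,0],[0,0,0,0,0,0],[0,0,0,0,0,0]]], "hand": -1}}

```text
clock: 3.48
position: [0.5206, 0.0551, 0.1132]
tool_rot: [3.14, 0.001, 2.011]
force: [-2.3, -0.5, 7.2]
width: 0.155
gripper_force: 59.1
```

Request:
{"name": "drive_tool", "arguments": {"plan": [[[0,0,-0.3,0,0,0],[0,0,-0.5,0,0,0],[0,0,-0.7,0,0,0],[0,0,-0.5,0,0,0],[0,0,0,0,0,0]]]}}

```text
clock: 4.1
position: [0.5214, 0.0553, 0.2348]
tool_rot: [3.136, 0.002, 2.011]
force: [0.3, 0.2, -0.8]
width: 0.153
gripper_force: 58.4
```

```bash
python3 - <<'E'
from h import *
st=read_state();print(st['position'],st['tool_rot'],st['width'],st['force'],st['qpos'])
s=snapshot('scene');a=s['image'][170:310,250:430,::-1];cv2.imwrite('pics/c2.png',cv2.resize(a,None,fx=4,fy=4,interpolation=cv2.INTER_CUBIC))
D=np.r_[.6138,.3137]-st['position'][:2];y=st['tool_rot'][2];print('tool dx dy',(D@[np.cos(y),np.sin(y)])/.06,(D@[np.sin(y),-np.cos(y)])/.06,'yaw rows',-(np.radians(143.2)-y)/.12)
E
```

```text
[0.52140762 0.05533868 0.23482084] [3.13589321e+00 1.68580368e-03 2.01124558e+00] 0.15285159613664479 [ 0.27941372  0.2100408  -0.78794586] [-0.18585392  0.41773645  0.04790765  1.87094206 -0.026004    0.84756314
  0.31548995]
tool dx dy 3.2385377114524805 3.228762614031361 yaw rows -4.06721592561623
```

View pics/c2.png

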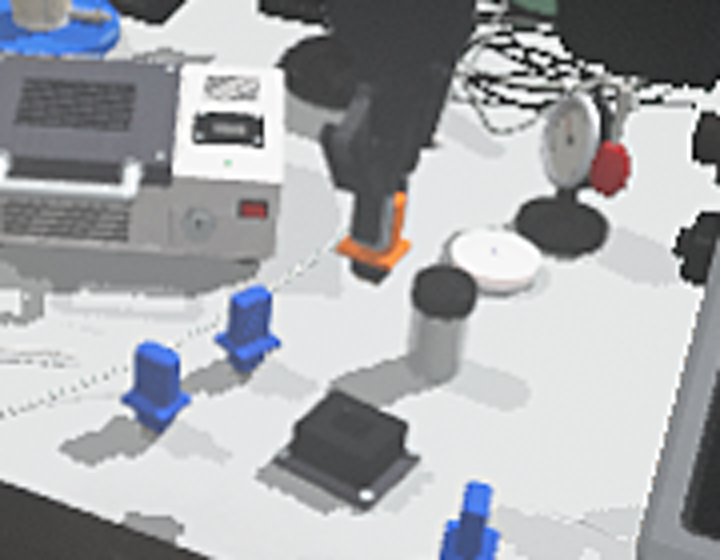

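The plug is in the gripper at crop (375,245) and looks upright, and the parking block is empty.

Request:
{"name": "drive_tool", "arguments": {"plan": [[[0.648,0.646,0,0,0,0],[0.648,0.646,0,0,0,0],[0.648,0.646,0,0,0,0],[0.648,0.646,0,0,0,0],[0.648,0.646,0,0,0,0]]]}}

```text
clock: 4.78
position: [0.6127, 0.3151, 0.2304]
tool_rot: [-3.14, 0.0, 2.011]
force: [0.7, 0.0, -1.4]
width: 0.154
gripper_force: 58.5
```

Request:
{"name": "drive_tool", "arguments": {"plan": [[[0,0,0.2,0,0,-0.813],[0,0,0.2,0,0,-0.813],[0,0,0.2,0,0,-0.813],[0,0,0,0,0,-0.813],[0,0,0,0,0,-0.813]]]}}

```text
clock: 5.4
position: [0.612, 0.3134, 0.194]
tool_rot: [-3.139, -0.001, 2.502]
force: [-0.6, -0.1, 0.1]
width: 0.153
gripper_force: 58.6
```

Request:
{"name": "drive_tool", "arguments": {"plan": [[[0,0,0,0,0,0],[0,0,0,0,0,0]]]}}

```text
clock: 5.65
position: [0.6124, 0.3135, 0.1951]
tool_rot: [-3.141, -0.001, 2.497]
force: [0.2, 0.6, -0.5]
width: 0.152
gripper_force: 58.6
```

```bash
python3 - <<'E'
from h import *
st=read_state();print(st['position'],st['tool_rot'],st['width'],st['force'])
s=snapshot('scene');pickle.dump(s,open('s3.pkl','wb'));a=s['image'][140:260,260:420,::-1];cv2.imwrite('pics/c3.png',cv2.resize(a,None,fx=5,fy=5,interpolation=cv2.INTER_CUBIC))
P=cloud(s);hsv=cv2.cvtColor(s['image'],cv2.COLOR_RGB2HSV)
m=(hsv[...,0]>4)&(hsv[...,0]<16)&(hsv[...,1]>170)&(hsv[...,2]>90)&(np.hypot(P[...,0]-.6138,P[...,1]-.3137)<.08)
q=P[m];print(len(q));y=st['tool_rot'][2];T=(q[:,:2]-st['position'][:2])@np.array([[np.cos(y),np.sin(y)],[np.sin(y),-np.cos(y)]]).T
print('z',np.percentile(q[:,2],[0,10,25,50,75,90,100]))
fl=q[:,2]<np.percentile(q[:,2],60)
for zz in np.arange(.095,.18,.006):
    k=(q[:,2]>=zz)&(q[:,2]<zz+.006)
    if k.any(): print(zz.round(3),k.sum(),T[k].min(0).round(4),T[k].max(0).round(4))
E
```

```text
[0.6124246  0.31352356 0.19513652] [-3.14059760e+00 -5.71730013e-04  2.49688301e+00] 0.1519429672996605 [ 0.17929652  0.64762141 -0.52128622]
26
z [0.11553712 0.11694953 0.11735794 0.11890661 0.12002855 0.12395746
 0.12920459]
0.113 13 [-0.0136 -0.0153] [ 0.0141 -0.0024]
0.119 11 [-0.0134 -0.0165] [ 0.0146 -0.0006]
0.125 2 [ 0.0119 -0.0075] [ 0.0121 -0.0063]
```

View pics/c3.png

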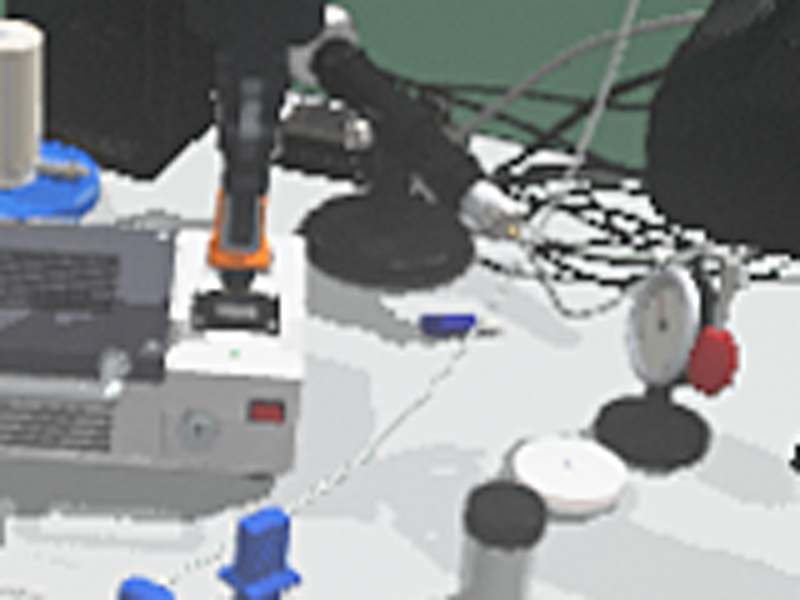

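The plug is centred in the fingers at crop (240,255), straight above the bezel at (237,312). I'll apply a 1 mm correction and descend gently.

Request:
{"name": "drive_tool", "arguments": {"plan": [[[-0.015,0.016,0.2,0,0,0],[0,0,0.1,0,0,0],[0,0,0,0,0,0]]]}}

```text
clock: 6.08
position: [0.6135, 0.3137, 0.1767]
tool_rot: [-3.14, -0.001, 2.499]
force: [0.4, -0.4, -0.5]
width: 0.154
gripper_force: 58.6
```

Request:
{"name": "drive_tool", "arguments": {"plan": [[[0,0,0.05,0,0,0],[0,0,0.05,0,0,0],[0,0,0,0,0,0]]]}}

```text
clock: 6.45
position: [0.6139, 0.3138, 0.1717]
tool_rot: [-3.141, -0.0, 2.499]
force: [0.3, -0.2, -0.4]
width: 0.157
gripper_force: 58.6
```

Request:
{"name": "drive_tool", "arguments": {"plan": [[[0,0,0.06,0,0,0],[0,0,0.06,0,0,0],[0,0,0,0,0,0]]]}}

```text
clock: 6.82
position: [0.6139, 0.3139, 0.1643]
tool_rot: [-3.141, -0.0, 2.499]
force: [0.1, -0.2, 0.1]
width: 0.154
gripper_force: 58.7
```

Request:
{"name": "drive_tool", "arguments": {"plan": [[[0,0,0.06,0,0,0],[0,0,0.06,0,0,0],[0,0,0,0,0,0]]]}}

```text
clock: 7.2
position: [0.614, 0.3139, 0.1612]
tool_rot: [3.14, 0.001, 2.499]
force: [-7.7, -3.7, 23.4]
width: 0.154
gripper_force: 62.1
```

Request:
{"name": "drive_tool", "arguments": {"plan": [[[0,0,0,0,0,0],[0,0,0,0,0,0],[0,0,0,0,0,0]]], "hand": 0}}

```text
clock: 7.58
position: [0.6139, 0.3138, 0.1569]
tool_rot: [-3.141, -0.0, 2.499]
force: [0.5, 0.3, -0.1]
width: 0.501
gripper_force: 0.0
```

Request:
{"name": "drive_tool", "arguments": {"plan": [[[0,0,-0.6,0,0,0],[0,0,-0.7,0,0,0],[0,0,0,0,0,0]]]}}

```text
clock: 7.95
position: [0.6154, 0.3147, 0.2391]
tool_rot: [3.136, 0.003, 2.499]
force: [-0.3, 0.5, -0.4]
width: 0.502
gripper_force: 0.0
```

```bash
python3 - <<'E'
from h import *
st=read_state();print(st['position'],st['tool_rot'],st['width'],st['force'])
for n in('scene','top'):
    s=snapshot(n);pickle.dump(s,open(n+'4.pkl','wb'))
    P=cloud(s);hsv=cv2.cvtColor(s['image'],cv2.COLOR_RGB2HSV)
    m=(hsv[...,0]>4)&(hsv[...,0]<16)&(hsv[...,1]>170)&(hsv[...,2]>90)&(np.hypot(P[...,0]-.6138,P[...,1]-.3137)<.08)
    q=P[m];print(n,len(q))
    if len(q):
        q=q[(q[:,2]>.06)];print(np.percentile(q[:,2],[0,10,25,50,75,90,100]));
        for k in(q[q[:,2]<.09],q[q[:,2]>.112]):
            if len(k)>3:print(cv2.minAreaRect((k[:,:2]*1000).astype(np.float32)),k.mean(0))
s=pickle.load(open('scene4.pkl','rb'));cv2.imwrite('pics/c4.png',cv2.resize(s['image'][140:260,220:380,::-1],None,fx=5,fy=5,interpolation=cv2.INTER_CUBIC))
E
```

```text
[0.61542817 0.31468966 0.23906941] [3.13571480e+00 2.65886270e-03 2.49877948e+00] 0.5015631159350821 [-0.26858131  0.4823447  -0.38753437]
scene 28
[0.08153287 0.08310331 0.08397362 0.08913068 0.11773791 0.11902274
 0.11955651]
((614.8034057617188, 310.01220703125), (21.36443519592285, 35.0047492980957), 77.42855834960938) [0.61696781 0.30787487 0.08389387]
((608.8540649414062, 311.3357849121094), (9.63969898223877, 24.09874725341797), 36.211551666259766) [0.60994329 0.31176698 0.11804038]
top 2
[0.08146757 0.08154425 0.08165927 0.08185096 0.08204266 0.08215767
 0.08223435]
```

View pics/c4.png

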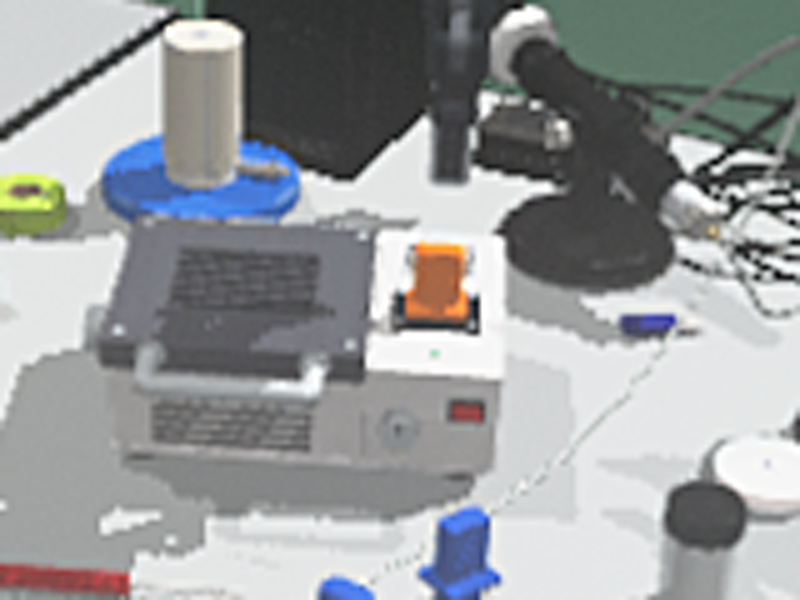

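The plug is home at crop (440,285): the flange top measures 0.084 and the fin top 0.118, as expected. The bar is at (235,380). I'll refine its position.

```bash
python3 - <<'E'
from h import *
yaw=np.radians(53.2);ax=np.array([np.cos(yaw),np.sin(yaw)]);ay=np.array([-ax[1],ax[0]]);C=np.array([.553,.354])
for n in('top0','scene0','scene4'):
    s=pickle.load(open(n+'.pkl','rb'));P=cloud(s);H=P[...,2];px=(P[...,:2]-C)@ax;py=(P[...,:2]-C)@ay
    b=(H>.065)&(H<.09)&(px<-.086)&(px>-.13)&(abs(py-.0375)<.03)
    print(n,b.sum(),'x',px[b].min(),np.median(px[b]),px[b].max(),'z',np.percentile(H[b],[5,50,95]), 'slope',np.polyfit(py[b],px[b],1)[0])
    b=(H>.065)&(H<.09)&(px<-.09)&(px>-.13)&(abs(py)<.2);print(' y',py[b].min(),py[b].max())
st=read_state();y=st['tool_rot'][2]
B=C-.0985*ax+.038*ay;D=B-st['position'][:2];print('bar',B,'tool',(D@[np.cos(y),np.sin(y)])/.06,(D@[np.sin(y),-np.cos(y)])/.06,st['qpos'])
E
```

```text
top0 104 x -0.10156433726068084 -0.0956851584969114 -0.08972789305556299 z [0.07736648 0.08129672 0.08473856] slope 0.01290191739486083
 y -0.01223407872734336 0.08729905931772736
scene0 97 x -0.10367406813369077 -0.09805353487435423 -0.08932407941896096 z [0.07296831 0.07972537 0.08388265] slope 0.010844625044786303
 y -0.011758681221038063 0.08780687899092969
scene4 97 x -0.10361422302569201 -0.0987354435867215 -0.09068242642066085 z [0.07369251 0.08010726 0.08357998] slope 0.015882851924374393
 y -0.011451523516555073 0.08782367864930576
bar [0.46356838 0.29789086] tool 1.846613941776927 -1.71464995490858 [-0.45378409  0.65589995 -0.09923657  1.40574406  0.06852953  1.08325381
  0.36350805]
```

Request:
{"name": "drive_tool", "arguments": {"plan": [[[0.37,-0.338,0,0,0,0],[0.37,-0.338,0,0,0,0],[0.37,-0.338,0,0,0,0],[0.37,-0.338,0,0,0,0],[0.37,-0.338,0,0,0,0]]], "hand": -0.4}}

```text
clock: 8.68
position: [0.4628, 0.2987, 0.234]
tool_rot: [-3.139, -0.001, 2.499]
force: [0.3, 0.1, -0.1]
width: 0.302
gripper_force: 0.0
```

Request:
{"name": "drive_tool", "arguments": {"plan": [[[0,0,0.2,0,0,0],[0,0,0.2,0,0,0],[0,0,0,0,0,0],[0,0,0,0,0,0]]]}}

```text
clock: 9.18
position: [0.4649, 0.2991, 0.211]
tool_rot: [-3.141, -0.0, 2.498]
force: [0.3, 0.5, -1.2]
width: 0.303
gripper_force: 0.0
```

```bash
python3 - <<'E'
from h import *
st=read_state();y=st['tool_rot'][2];print(st['position'],st['tool_rot'],st['width'],st['force'])
D=np.r_[.4645,.2991]-st['position'][:2];print('tool',(D@[np.cos(y),np.sin(y)])/.06,(D@[np.sin(y),-np.cos(y)])/.06,(st['position'][2]-.135)/.06)
s=snapshot('scene');cv2.imwrite('pics/c5.png',cv2.resize(s['image'][140:260,200:360,::-1],None,fx=5,fy=5,interpolation=cv2.INTER_CUBIC))
E
```

```text
[0.46493802 0.29914884 0.21103374] [-3.14105767e+00 -1.05954990e-04  2.49836644e+00] 0.3027947240116672 [ 0.26032289  0.45896829 -1.15663703]
tool 0.005353283311558768 -0.005029975167722943 1.2672290084525117
```

View pics/c5.png

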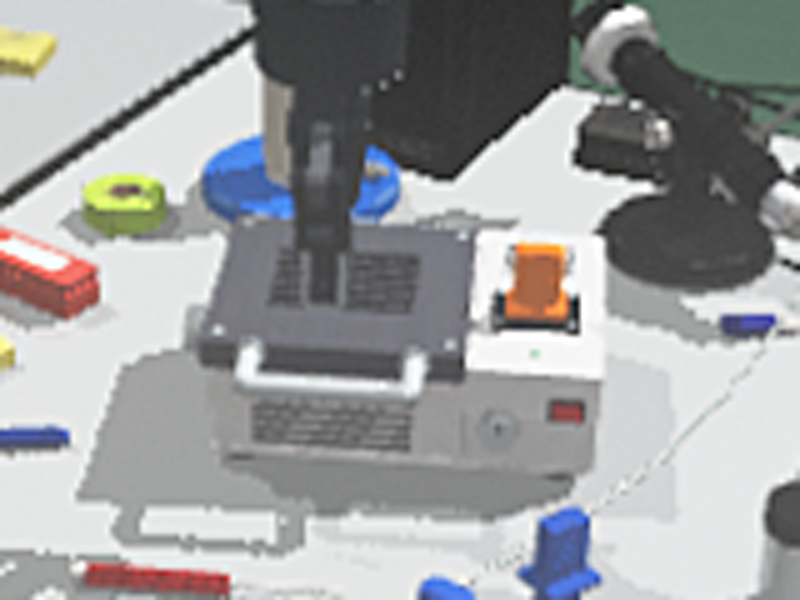

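The fingers at crop (325,300) are above the bar, which is centred near (330,380), and the plug is still seated. I'll descend in steps, watching the force.

Request:
{"name": "drive_tool", "arguments": {"plan": [[[0,0,0.3,0,0,0],[0,0,0.3,0,0,0],[0,0,0.1,0,0,0],[0,0,0.1,0,0,0],[0,0,0,0,0,0]]]}}

```text
clock: 9.85
position: [0.4644, 0.2993, 0.1635]
tool_rot: [3.142, 0.0, 2.499]
force: [0.2, 0.2, -0.9]
width: 0.299
gripper_force: 0.0
```

Request:
{"name": "drive_tool", "arguments": {"plan": [[[0,0,0.15,0,0,0],[0,0,0.15,0,0,0],[0,0,0,0,0,0]]]}}

```text
clock: 10.22
position: [0.4639, 0.299, 0.1446]
tool_rot: [-3.14, -0.001, 2.499]
force: [-0.5, 0.7, -0.5]
width: 0.296
gripper_force: 0.0
```

No contact, so the fingers straddle the bar. I'll go a little lower and close.

Request:
{"name": "drive_tool", "arguments": {"plan": [[[0,0,0.14,0,0,0],[0,0,0,0,0,0],[0,0,0,0,0,0]]]}}

```text
clock: 10.6
position: [0.4644, 0.2993, 0.1371]
tool_rot: [-3.142, -0.0, 2.499]
force: [-0.1, 0.2, 0.2]
width: 0.299
gripper_force: 0.0
```

Request:
{"name": "drive_tool", "arguments": {"plan": [[[0,0,0,0,0,0],[0,0,0,0,0,0],[0,0,0,0,0,0],[0,0,0,0,0,0]]], "hand": -1}}

```text
clock: 11.1
position: [0.4659, 0.3013, 0.1379]
tool_rot: [3.136, 0.001, 2.499]
force: [3.5, 5.4, -1.3]
width: 0.114
gripper_force: 58.4
```

```bash
python3 - <<'E'
import numpy as np
r,L,N=.189,.061,15
def pose(k):
    t=np.radians(.6+45*k/N);f=np.radians(15*k/N)
    return np.array([-r*np.cos(t)+L*np.sin(f), r*np.sin(t)+L*np.cos(f)]),f
for k in range(N):
    (p,f),(q,g)=pose(k),pose(k+1);d=q-p
    # tool y=(cos f,-sin f) in (u,w); tool z=(-sin f,-cos f)
    print(k,np.round([d@[np.cos(f),-np.sin(f)]/.06,d@[-np.sin(f),-np.cos(f)]/.06,(g-f)/.12],3))
E
```

```text
0 [ 0.024 -0.165  0.145]
1 [ 0.03  -0.164  0.145]
2 [ 0.035 -0.164  0.145]
3 [ 0.041 -0.163  0.145]
4 [ 0.047 -0.162  0.145]
5 [ 0.052 -0.161  0.145]
6 [ 0.058 -0.16   0.145]
7 [ 0.063 -0.158  0.145]
8 [ 0.069 -0.157  0.145]
9 [ 0.074 -0.155  0.145]
10 [ 0.08  -0.153  0.145]
11 [ 0.085 -0.15   0.145]
12 [ 0.09  -0.148  0.145]
13 [ 0.095 -0.145  0.145]
14 [ 0.1   -0.143  0.145]
```

Request:
{"name": "drive_tool", "arguments": {"plan": [[[0,0.024,-0.165,0.145,0,0],[0,0.03,-0.164,0.145,0,0],[0,0.035,-0.164,0.145,0,0],[0,0.041,-0.163,0.145,0,0],[0,0.047,-0.162,0.145,0,0]]]}}

```text
clock: 11.72
position: [0.4731, 0.3108, 0.1861]
tool_rot: [-3.059, 0.001, 2.499]
force: [5.2, 6.1, -7.3]
width: 0.112
gripper_force: 58.3
```

Request:
{"name": "drive_tool", "arguments": {"plan": [[[0,0.065,-0.161,0.145,0,0],[0,0.07,-0.16,0.145,0,0],[0,0.063,-0.158,0.145,0,0],[0,0.069,-0.157,0.145,0,0],[0,0.074,-0.155,0.145,0,0]]]}}

```text
clock: 12.35
position: [0.4875, 0.3297, 0.2299]
tool_rot: [-2.966, 0.0, 2.499]
force: [2.8, 0.4, -6.1]
width: 0.112
gripper_force: 58.4
```

Request:
{"name": "drive_tool", "arguments": {"plan": [[[0,0.08,-0.153,0.145,0,0],[0,0.085,-0.15,0.145,0,0],[0,0.09,-0.148,0.145,0,0],[0,0.095,-0.145,0.145,0,0],[0,0.1,-0.143,0.145,0,0]]]}}

```text
clock: 12.98
position: [0.508, 0.3568, 0.2672]
tool_rot: [-2.875, 0.0, 2.498]
force: [-1.6, -4.0, -4.6]
width: 0.105
gripper_force: 58.3
```

Request:
{"name": "drive_tool", "arguments": {"plan": [[[0,0,0,0,0,0],[0,0,0,0,0,0],[0,0,0,0,0,0],[0,0,0,0,0,0]]]}}

```text
clock: 13.48
position: [0.5082, 0.3569, 0.2677]
tool_rot: [-2.877, 0.0, 2.498]
force: [-2.4, -4.5, -0.9]
width: 0.114
gripper_force: 58.6
```

```bash
python3 - <<'E'
from h import *
st=read_state();T=R.from_euler('xyz',st['tool_rot']).as_matrix();b=st['position']+.061*T[:,2];print('bar',b,st['position'],st['tool_rot'],st['width'],st['force'],st['gripper_force'])
b0=np.array([.4659,.3013,.077]);ax=np.array([.6,.8]);u=(b-b0)[:2]@ax
print('u',u,'ang from z',np.degrees(np.arcsin((b[2]-.075)/.189)),'from u/z',np.degrees(np.arctan2(b[2]-.075,.189-u)),'r',np.hypot(b[2]-.075,.189-u))
for n in('scene','top'):
    s=snapshot(n);pickle.dump(s,open(n+'6.pkl','wb'));P=cloud(s);C=np.array([.553,.354])
    g=cv2.cvtColor(s['image'],cv2.COLOR_RGB2GRAY)
    px=(P[...,:2]-C)@ax;py=(P[...,:2]-C)@[-.8,.6];H=P[...,2]
    m=(H>.1)&(H<.185)&(px>-.03)&(px<.1)&(((py>-.028)&(py<-.005))|((py>.085)&(py<.105)))
    if m.sum()>10:
        a=np.polyfit(px[m],H[m],1);res=abs(np.polyval(a,px[m])-H[m]);k=res<.01;a=np.polyfit(px[m][k],H[m][k],1)
        print(n,m.sum(),k.sum(),'plate deg',np.degrees(np.arctan(-a[0])))
s=pickle.load(open('scene6.pkl','rb'));cv2.imwrite('pics/c6.png',cv2.resize(s['image'][120:260,190:370,::-1],None,fx=4,fy=4,interpolation=cv2.INTER_CUBIC))
E
```

```text
bar [0.49860903 0.34417479 0.20883837] [0.50815674 0.35693201 0.26772041] [-2.87730709e+00  2.81496951e-04  2.49806645e+00] 0.11372060768580673 [-2.36113803 -4.50379895 -0.92219997] 58.56997847557068
u 0.053925249291134056 ang from z 45.08374200534307 from u/z 44.73657290796457 r 0.19015229969527034
scene 187 184 plate deg 38.59995825288995
top 14 14 plate deg -8.685851847686969
```

View pics/c6.png

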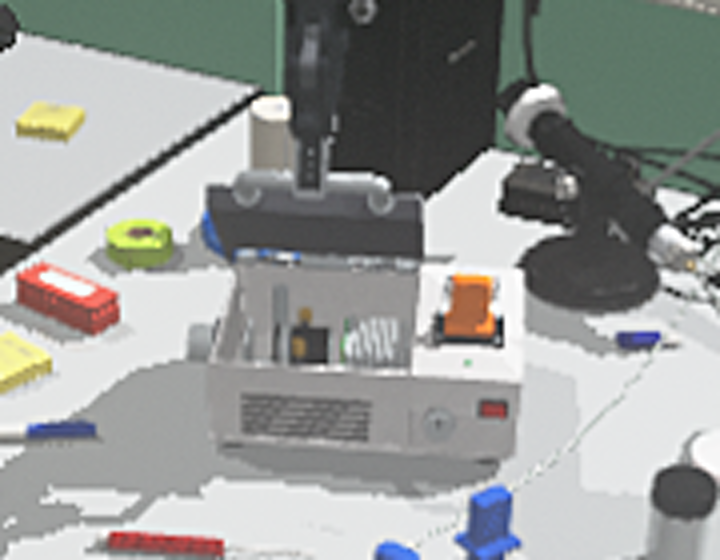

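The cover is open with the bar held at crop (315,185), and the plug is still seated. I'll check the angle from the bar's depth, without a picture.

```bash
python3 - <<'E'
from h import *
s=pickle.load(open('scene6.pkl','rb'));P=cloud(s);ax=np.array([.6,.8]);C=np.array([.553,.354])
px=(P[...,:2]-C)@ax;py=(P[...,:2]-C)@[-.8,.6];H=P[...,2]
m=(H>.17)&(H<.25)&(px>-.075)&(px<-.01)&(((py>0)&(py<.02))|((py>.055)&(py<.078)))
g=cv2.cvtColor(s['image'],cv2.COLOR_RGB2GRAY)
b=m&(g>110)
print(b.sum(),np.percentile(H[b],[5,50,95]),np.percentile(px[b],[5,50,95]))
for lo in np.arange(-.05,.1,.015):
    k=(abs(py-.038)<.07)&(px>lo)&(px<lo+.015)&(H>.08)&(H<.23)&(g<100)
    k&=~((py>.02)&(py<.055))
    if k.sum()>3: print(lo.round(3),k.sum(),np.median(H[k]))
E
```

```text
76 [0.18655906 0.20959558 0.21293156] [-0.04927825 -0.04505518 -0.02011281]
-0.05 4 0.20214892685544494
-0.035 104 0.17694504535450623
-0.02 76 0.18203702173906394
0.01 38 0.14768517379282142
0.025 75 0.13831328551461253
0.04 75 0.12445758205735624
0.055 73 0.11042204348955931
0.07 70 0.09712936664286809
```

```bash
python3 -c "
from bench import *
s=read_state();print(s['clock'],s['dq'].round(3),s['force'])
print(finish_job())"
```

```text
13.575 [-0.002  0.    -0.001 -0.001  0.001 -0.002  0.002] [-2.76684795 -4.97688315 -1.73948964]
the job is handed in; nothing more can be done
None
```

The plug is home in the socket and released, and the gripper is holding the cover at about 45° (44–45° by my measurements); I handed the job in at 13.6 s, but no verdict was shown.

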